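Stack passed mirrors for transfer, quarantine the reject

TASK

Make up the transfer stack on the green stand, from the bottom up: the black carrier with the gold mirror, the orange spacer, the white carrier with the blue mirror, and the green cover on top; and put the red reject carrier on the red stand. Each must sit fully home in the recess below it, level and let go; never tip anything over, and leave the bottle, the cassette and the tweezers where they are.

Things in the scene. Friction and masses are not known exactly. Their poses are not given: they have to be found in the camera images.
- gold_center (a point): round black carrier with a gold mirror disc face up in its top; 56 mm across, 26 mm tall, 80 g. Foot: 44 mm across, lowest 5 mm, edge chamfered. Body 56 mm across, 5 to 26 mm up. Top recess 51 mm across, 7 mm deep: the foot of the part above sinks 5 mm into it (3.5 mm play all round) till its shoulder rests on the rim. Point: on the axis, half-way up, 13 mm above the underside; z up.
- spacer_center (a point): all-orange round spacer with no mirror in it, 56 mm across, 20 mm tall, 50 g; same foot (44 mm across, 5 mm tall) and same top recess (51 mm across, 7 mm deep) as the carriers; 56 mm across from 5 to 20 mm up. Point: on the axis, half-way up, 10 mm above the underside; z up.
- blue_center (a point): round white carrier with a blue mirror disc face up in its top; 56 mm across, 26 mm tall, 80 g. Foot: 44 mm across, lowest 5 mm, edge chamfered. Body 56 mm across, 5 to 26 mm up. Top recess 51 mm across, 7 mm deep: the foot of the part above sinks 5 mm into it (3.5 mm play all round) till its shoulder rests on the rim. Point: on the axis, half-way up, 13 mm above the underside; z up.
- cover_bar (a point): green cover, 60 g: a disc 56 mm across, 5 to 11 mm above its underside, over a foot as the carriers' (44 mm across, 5 mm tall); on top a white upright grip bar 40 mm long, 12 mm wide, from 11 to 35 mm up. Point: centre of the bar, 23 mm above the underside; x along the bar, y across, z up. The bar may point any way when placed.
- reject_center (a point): round red carrier with a dull grey (rejected) disc face up in its top; 56 mm across, 26 mm tall, 80 g. Foot: 44 mm across, lowest 5 mm, edge chamfered. Body 56 mm across, 5 to 26 mm up. Top recess 51 mm across, 7 mm deep: the foot of the part above sinks 5 mm into it (3.5 mm play all round) till its shoulder rests on the rim. Point: on the axis, half-way up, 13 mm above the underside; z up.
- green_stand: fixed round stand: green base disc 90 mm across, 6 mm thick, aluminium column 56 mm across, green rim; 24 mm tall in all. Its top recess is as a carrier's (51 mm across, 7 mm deep); a foot sinks 5 mm into it, so a seated carrier's underside is 19 mm above the bench. Origin: centre of its underside, on the bench; z up.
- red_stand: fixed round stand: red base disc 90 mm across, 6 mm thick, aluminium column 56 mm across, red rim; 24 mm tall in all. Its top recess is as a carrier's (51 mm across, 7 mm deep); a foot sinks 5 mm into it, so a seated carrier's underside is 19 mm above the bench. Origin: centre of its underside, on the bench; z up.
- bottle: bystander: loose amber bottle with a white cap, 56 mm across, 130 mm tall, upright. Origin: centre of its underside.
- cassette: bystander: loose blue cassette with upright gold discs, about 70 x 90 mm, 66 mm tall. Origin: centre of its underside.
- tweezers: bystander: loose dark steel tweezers, 125 mm long, 8 mm thick, lying flat along their x. Origin: middle of the underside.
Mind the look-alikes: they are no part of the job. Of the things that look like the part that bears blue_center, take the one that is farthest to the robot's right at the start.

How it is judged:
By the outcome, as a careful person would: the job done as asked, in the order asked, and still so for the second after the job is handed in, with the robot touching nothing.
It also fails if it takes over 120 s, if anything falls off the work surface, if the arm or the gripper's body presses on something with over 40 N, if the wrist force passes 120 N, or if a joint passes its speed limit or range.

ROBOT

A 7-joint arm with a two-finger parallel gripper is mounted at the origin on the work surface. World frame = base frame: x ahead of the robot, y to its left, z up, the work surface at z = 0. Lengths are in m, angles in degrees, forces in N, time in s.
With the tool pointing down it reaches from about 0.425 to 0.875 m from the base axis. Payload 4.7 kg.
Tool frame: the origin (TCP) lies between the finger pads; the fingertips stand 22 mm ahead of it and the grasp point (between the pads) lies 3 mm ahead of it; z points along the fingers, y is the line along which they close (so a half turn about z gives the same grasp; the last joint's range is limited). The gripper opens to 87 mm and grips with 3 to 60 N. Pads are 19 mm wide; open, the fingers measure 117 mm over their backs; the gripper's body (75 mm by 190 mm) begins 51 mm behind the grasp point.
Start: joints at [-71.27, 18.392, -4.016, 83.108, 1.295, 78.541, -3.26], TCP at [0.2, 0.618, 0.245] pointing down, gripper open.
Joint ranges: [-163.93, 163.93], [-17.29, 119.83], [-79.2, 71.16], [3.27, 140.29], [-89.18, 269.18], [5.43, 117.66], [-154.24, 154.24]. Speed limits (degrees/s): [147.25, 147.25, 180, 180, 180, 180, 180].

INTERFACE

Orientations are given as [roll, pitch, yaw] about the fixed x, y, z axes, in that order (R = Rz(yaw) Ry(pitch) Rx(roll)).
In Python, from cell import env gives the robot as it stands.
- The arm moves only by the tool drive_tool, never from a script. Its argument "moves" is a list of rows, each a list of 3 entries, a list of its own where there are three numbers: the shift along the tool's x, y, z in mm, then the turn, a rotation vector about the tool's x, y, z in rad, then the closure, from 0 (fully open) to 1 (shut). In form: [[[x, y, z], [wx, wy, wz], jaw], ...]. A call has 1 to 12 rows; each row shifts and turns the commanded pose from where the row before left it, along the tool's axes as they then stand; what a row does not reach is not made up. A row lasts 1/12 s, in which the tool goes at most 41.7 mm and 7.16 degrees, less where a joint would pass 70% of its speed; a pose out of reach is approached as far as the arm can. A call with a gripper value outside its range is refused whole. The fingers move at their own pace and stop on an object; "newtons" is the grip in N (left out, the last holds). Time passes only in rows, so rows that do not move let the fingers close. It gives the time, the measured TCP pose, the force, the opening and the grip force at its end, in the units of the state.
- env.get_obs(): the state, without advancing time (a new reading comes with each control period).
- env.read_camera(name): name is "side" or "top"; returns (picture, depth): 400x640x3 uint8, blue, green, red; 400x640 float32, m along the optical axis (not along the pixel's ray), 0 where there is no reading.
- env.get_calibration(name): a dict with "fx", "fy", "cx", "cy" (pixels), "T" (4x4, takes a point from camera to world coordinates). Camera axes: x right, y down, z forward; pixel columns grow to the right and rows downward; lengths in m; the calibration is good to about 2 mm. A picture is of the moment at which its call begins. get_calibration takes no time and is no camera call.
- env.sign_off(): hands the job in; it is judged then, once.
The state is a dict: "time_s": time; "qpos": joint angles; "joint_velocities": joint speeds; "effort": joint torques, N m; "tool_pos": TCP position; "tool_rot": TCP orientation; "force": force on the tool from outside, world axes, zero at the start; "wrist_torque": the same for the moment, N m; "grip_width": finger opening in m; "grasp_force": force on a finger pad.
Only numpy, scipy, OpenCV 4.12 (cv2) and the standard library are available. Lean on these libraries where they do the work, as an engineer would, in place of code of your own. Each camera call takes 0.05 s, during which the arm holds its last target. There are 200 camera calls.

## Working session

There is one attempt and no reset: what is moved stays moved. The work goes in short steps, Python scripts to look and compute and a tool call to move; the robot and the scene stay as the last step left them, time stands still between calls to the robot, and variables do not carry over. Pictures are saved under pics/ and viewed, at most 14 in all, crops included, and the job is handed in when it is done.

Besides the shell and the picture viewer there is one more tool, called after "Emit:" by a JSON object that holds its "op" and its "data". drive_tool: Moves the arm, as the interface text tells. Its arguments: {"type":"object","properties":{"moves":{"type":"array"},"newtons":{"type":"number"}},"required":["moves"]}

```bash
mkdir -p pics; ls; python3 - <<'E'
from cell import env
import cv2
o=env.get_obs(); print({k:o[k] for k in('time_s','tool_pos','tool_rot','grip_width','force')})
for n in('top','side'):
    im,d=env.read_camera(n); cv2.imwrite(f'pics/{n}0.png',im); 
    import numpy as np; np.save(f'pics/{n}0.npy',d)
    c=env.get_calibration(n); print(n,c['fx'],c['fy'],c['cx'],c['cy']); print(c['T'].round(3) if hasattr(c['T'],'round') else c['T'])
E
```

```text
pics
{'time_s': 0.0, 'tool_pos': array([0.19989703, 0.61797236, 0.24347916]), 'tool_rot': array([-1.79893737e+02,  6.54238389e-03,  1.62081407e+02]), 'grip_width': 0.08698455823728905, 'force': array([-0.2809328 , -0.16534097,  0.26067127])}
top 378.03397593957095 378.03397593957095 322.67087245960147 206.35497227548106
[[ 0.026 -0.994  0.108  0.452]
 [-0.999 -0.024  0.027 -0.011]
 [-0.024 -0.109 -0.994  0.947]
 [ 0.     0.     0.     1.   ]]
side 428.5757634343547 428.5757634343547 306.8220403436613 204.12616174627757
[[-0.96  -0.132  0.245  0.298]
 [-0.278  0.496 -0.822  0.828]
 [-0.013 -0.858 -0.513  0.585]
 [ 0.     0.     0.     1.   ]]
```

View pics/top0.png

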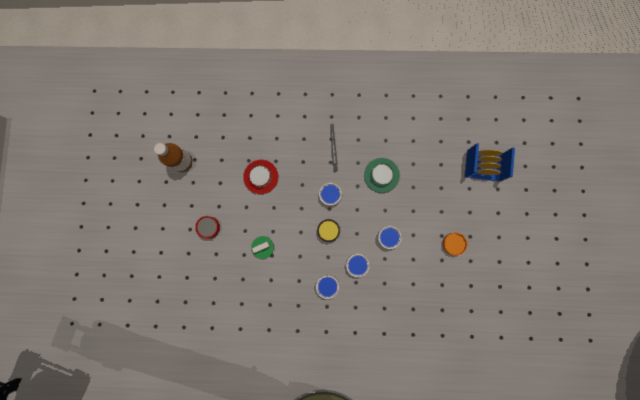

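View pics/side0.png

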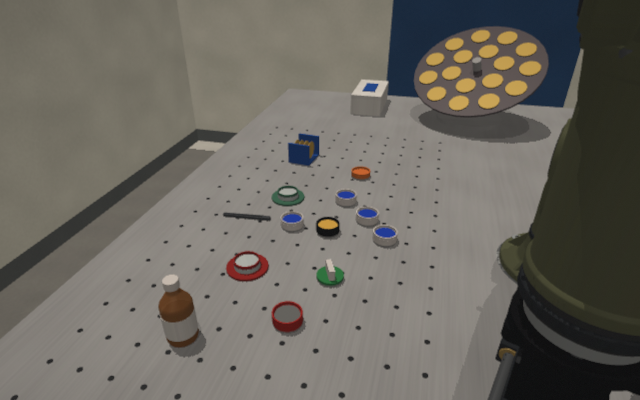

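The white carriers with a blue disc in the top view are at (330,194), (389,237), (358,266) and (327,287). Image right is the robot's right, so (389,237) fits. The gold carrier is at (328,231), the spacer at (455,244), the cover at (262,247), the red reject at (207,227), the green stand at (382,175) and the red stand at (260,177). I'll confirm with a crop and measure.

```bash
cat > h.py <<'E'
from cell import env
import numpy as np, cv2
def world(n,d):
    c=env.get_calibration(n);T=np.array(c['T']);v,u=np.mgrid[:400,:640]
    P=np.stack([(u-c['cx'])/c['fx']*d,(v-c['cy'])/c['fy']*d,d],-1)
    return P@T[:3,:3].T+T[:3,3]
def proj(n,p):
    c=env.get_calibration(n);T=np.array(c['T']);q=T[:3,:3].T@(np.array(p)-T[:3,3])
    return q[0]/q[2]*c['fx']+c['cx'],q[1]/q[2]*c['fy']+c['cy']
def loc(W,px,top,r=22,tol=.005):
    u,v=px;S=W[v-r:v+r,u-r:u+r].reshape(-1,3);S=S[abs(S[:,2]-top)<tol]
    (x,y),R=cv2.minEnclosingCircle(S[:,:2].astype(np.float32))
    return np.array([x,y]),R,len(S),np.median(S[:,2])
E
python3 - <<'E'
from h import *
im=cv2.imread('pics/top0.png');d=np.load('pics/top0.npy');W=world('top',d)
print('bench z',np.median(W[300:340,200:300,2]), W[300:340,200:300,2].std())
for n,px,t in [('gold',(328,231),.026),('spacer',(455,244),.020),('blue',(389,237),.026),('rej',(207,227),.026),('cover',(262,247),.011),('coverbar',(262,247),.035),('green',(382,175),.024),('red',(260,177),.024),('b2',(330,194),.026),('b3',(358,266),.026),('b4',(327,287),.026)]:
    c,R,k,z=loc(W,px,t,r=16); print(n,c.round(4),round(R,4),k,round(z,4))
S=W[235:262,245:280].reshape(-1,3);S=S[S[:,2]>.027]
print(cv2.minAreaRect((S[:,:2]*1000).astype(np.float32)),len(S))
a=cv2.resize(im[150:310,300:480],None,fx=3.3,fy=3.3,interpolation=2);cv2.imwrite('pics/crop1.png',a)
E
```

```text
bench z 0.0004874456209489897 0.04959314706728713
gold [ 4.946e-01 -2.000e-04] 0.0278 165 0.023
spacer [ 0.4693 -0.3087] 0.0283 168 0.0179
blue [ 0.4815 -0.149 ] 0.0282 201 0.023
rej [0.4955 0.3003] 0.0283 183 0.023
cover [0.4498 0.1626] 0.0281 308 0.0114
coverbar [0.4495 0.1625] 0.0203 87 0.035
green [ 0.6377 -0.1307] 0.0281 121 0.0228
red [0.6272 0.1757] 0.0283 126 0.0221
b2 [ 0.5842 -0.0021] 0.0278 152 0.0233
b3 [ 0.4121 -0.0726] 0.0279 194 0.023
b4 [ 0.3592 -0.0011] 0.0278 202 0.0228
((455.6045837402344, 86.10990905761719), (22.631072998046875, 192.09970092773438), 4.630560398101807) 97
```

View pics/crop1.png

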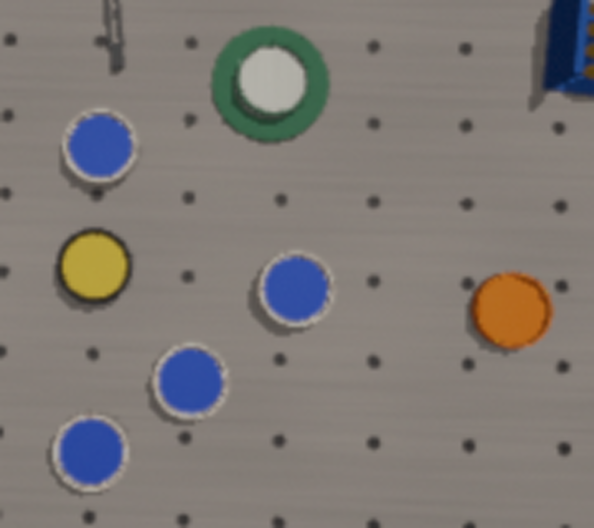

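The crop shows the rightmost white/blue carrier at crop (297,288), i.e. (390,237) in the full image, at y=-0.149. The other three are at y -0.002, -0.073 and -0.001, so this is the one. The reject is nearest, so I'll move it first.

Emit:
{"op": "drive_tool", "data": {"moves": [[[0,0,0],[0,0,-0.104],0],[[0,0,0],[0,0,-0.104],0],[[0,0,0],[0,0,-0.104],0],[[-24,-26,0],[0,0,0],0],[[-24,-26,0],[0,0,0],0],[[-24,-26,0],[0,0,0],0],[[-24,-26,0],[0,0,0],0],[[-24,-26,0],[0,0,0],0],[[-24,-26,0],[0,0,0],0],[[-24,-26,0],[0,0,0],0],[[-24,-26,0],[0,0,0],0],[[-24,-26,0],[0,0,0],0]], "newtons": 20}}

```text
time_s: 1.1
tool_pos: [0.4166, 0.3826, 0.2443]
tool_rot: [-180.0, -0.0, 180.0]
force: [-0.2, 0.9, -0.7]
grip_width: 0.0868
grasp_force: 0.0
```

Emit:
{"op": "drive_tool", "data": {"moves": [[[-27,-28,20],[0,0,0],0],[[-26,-28,30],[0,0,0],0],[[-26,-27,30],[0,0,0],0],[[0,0,35],[0,0,0],0],[[0,0,35],[0,0,0],0],[[0,0,28],[0,0,0],0],[[0,0,20],[0,0,0],0],[[0,0,10],[0,0,0],0],[[0,0,5],[0,0,0],0],[[0,0,3],[0,0,0],0],[[0,0,0],[0,0,0],0],[[0,0,0],[0,0,0],0]]}}

```text
time_s: 2.1
tool_pos: [0.4873, 0.3108, 0.0391]
tool_rot: [179.9, 0.1, 180.0]
force: [-1.0, 0.3, 1.1]
grip_width: 0.087
grasp_force: 0.0
```

```bash
python3 - <<'E'
from h import *
print(env.get_obs()['tool_pos'])
im,d=env.read_camera('side');cv2.imwrite('pics/s1.png',cv2.resize(im[200:400,180:400],None,fx=2.5,fy=2.5))
E
```

```text
[0.48728992 0.31080497 0.03912687]
```

View pics/s1.png

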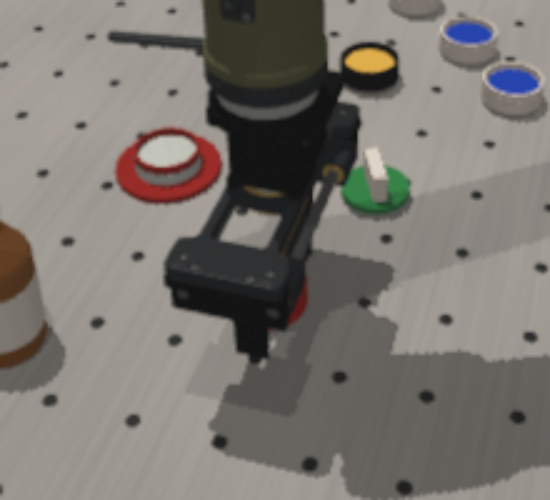

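The side view shows the fingers straddling the red carrier (crop 290,300). The arm is short of the commanded spot because the rows were clipped, so I'll correct and grip.

Emit:
{"op": "drive_tool", "data": {"moves": [[[-4,-5,0],[0,0,0],0],[[-4,-5,0],[0,0,0],0],[[0,0,6],[0,0,0],0],[[0,0,6],[0,0,0],0],[[0,0,1],[0,0,0],0],[[0,0,0],[0,0,0],0.2],[[0,0,0],[0,0,0],0.4],[[0,0,0],[0,0,0],0.45],[[0,0,0],[0,0,0],0.5],[[0,0,0],[0,0,0],0.5],[[0,0,0],[0,0,0],0.5],[[0,0,0],[0,0,0],0.5]]}}

```text
time_s: 3.15
tool_pos: [0.4945, 0.3004, 0.025]
tool_rot: [180.0, 0.0, 180.0]
force: [-0.3, -0.5, 0.5]
grip_width: 0.0554
grasp_force: 20.0
```

Emit:
{"op": "drive_tool", "data": {"moves": [[[0,0,-15],[0,0,0],0.5],[[0,0,-25],[0,0,0],0.5],[[0,0,-25],[0,0,0],0.5],[[-16,-15,0],[0,0,0],0.5],[[-18,-17,0],[0,0,0],0.5],[[-18,-17,0],[0,0,0],0.5],[[-18,-17,0],[0,0,0],0.5],[[-18,-17,0],[0,0,0],0.5],[[-18,-17,0],[0,0,0],0.5],[[-18,-17,0],[0,0,0],0.5],[[-8,-8,0],[0,0,0],0.5],[[0,0,0],[0,0,0],0.5]]}}

```text
time_s: 4.15
tool_pos: [0.628, 0.1712, 0.0895]
tool_rot: [-179.9, 0.0, 179.7]
force: [-0.8, -0.4, -0.7]
grip_width: 0.0558
grasp_force: 20.0
```

Emit:
{"op": "drive_tool", "data": {"moves": [[[2,4,0],[0,0,0],0.5],[[0,0,10],[0,0,0],0.5],[[0,0,10],[0,0,0],0.5],[[0,0,10],[0,0,0],0.5],[[0,0,5],[0,0,0],0.5],[[0,0,0],[0,0,0],0.5],[[0,0,0],[0,0,0],0.5]]}}

```text
time_s: 4.73
tool_pos: [0.6237, 0.1791, 0.0539]
tool_rot: [-180.0, -0.1, 180.0]
force: [0.1, 0.1, -0.7]
grip_width: 0.0551
grasp_force: 20.0
```

```bash
python3 - <<'E'
from h import *
o=env.get_obs();print(o['tool_pos'],o['tool_rot'])
im,d=env.read_camera('side');cv2.imwrite('pics/s2.png',cv2.resize(im[180:320,180:340],None,fx=3.5,fy=3.5))
E
```

```text
[0.62365945 0.17912718 0.05394557] [-1.79974283e+02 -7.58518258e-02  1.79977022e+02]
```

View pics/s2.png

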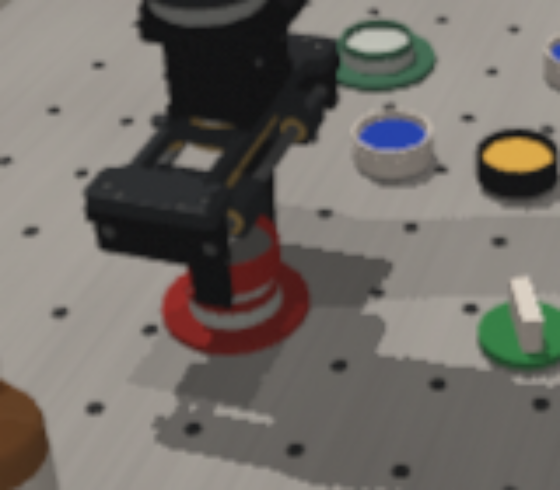

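The side view shows the reject carrier held upright just above the red stand, at crop (240,260), with a small offset to correct.

Emit:
{"op": "drive_tool", "data": {"moves": [[[-2.5,-3.5,0],[0,0,0],0.5],[[0,0,0],[0,0,0],0.5],[[0,0,0],[0,0,0],0.5],[[0,0,3],[0,0,0],0.5],[[0,0,3],[0,0,0],0.5],[[0,0,2],[0,0,0],0.5],[[0,0,1.5],[0,0,0],0.5],[[0,0,0],[0,0,0],0.5],[[0,0,0],[0,0,0],0.5]]}}

```text
time_s: 5.53
tool_pos: [0.6267, 0.176, 0.0451]
tool_rot: [180.0, -0.0, 180.0]
force: [0.4, 1.6, -0.3]
grip_width: 0.0558
grasp_force: 20.0
```

Emit:
{"op": "drive_tool", "data": {"moves": [[[0,0,1],[0,0,0],0.5],[[0,0,0],[0,0,0],0.5],[[0,0,0],[0,0,0],0.35],[[0,0,0],[0,0,0],0.2],[[0,0,0],[0,0,0],0.1],[[0,0,0],[0,0,0],0],[[0,0,0],[0,0,0],0],[[0,0,-10],[0,0,0],0],[[0,0,-25],[0,0,0],0],[[0,0,-30],[0,0,0],0],[[0,0,-20],[0,0,0],0],[[0,0,0],[0,0,0],0]]}}

```text
time_s: 6.53
tool_pos: [0.6302, 0.1761, 0.1359]
tool_rot: [179.8, 0.5, 179.9]
force: [2.0, -0.9, -0.1]
grip_width: 0.087
grasp_force: 0.0
```

Emit:
{"op": "drive_tool", "data": {"moves": [[[13,-17,0],[0,0,0],0],[[13,-17,0],[0,0,0],0],[[13,-17,0],[0,0,0],0],[[13,-17,0],[0,0,0],0],[[13,-17,0],[0,0,0],0],[[13,-17,0],[0,0,0],0],[[13,-17,0],[0,0,0],0],[[13,-17,0],[0,0,0],0],[[13,-20,0],[0,0,0],0],[[14,-20,0],[0,0,0],0],[[0,0,0],[0,0,0],0],[[0,0,0],[0,0,0],0]]}}

```text
time_s: 7.53
tool_pos: [0.4951, -0.0015, 0.1295]
tool_rot: [180.0, 0.0, 179.8]
force: [0.2, 0.9, 0.2]
grip_width: 0.087
grasp_force: 0.0
```

```bash
python3 - <<'E'
from h import *
o=env.get_obs();print(o['tool_pos'],o['tool_rot'])
im,d=env.read_camera('side');im2,d2=env.read_camera('top');W=world('top',d2)
print(loc(W,(257,177),.045,r=18,tol=.006))
cv2.imwrite('pics/s3.png',np.hstack([cv2.resize(im[210:310,190:290],(400,400)),cv2.resize(im2[130:230,210:310],(400,400))]))
E
```

```text
[ 0.49513073 -0.00151464  0.12948931] [1.79966511e+02 2.06394560e-02 1.79795609e+02]
(array([0.62743115, 0.17546155]), 0.028425369411706924, 238, np.float64(0.04106879488988202))
```

View pics/s3.png

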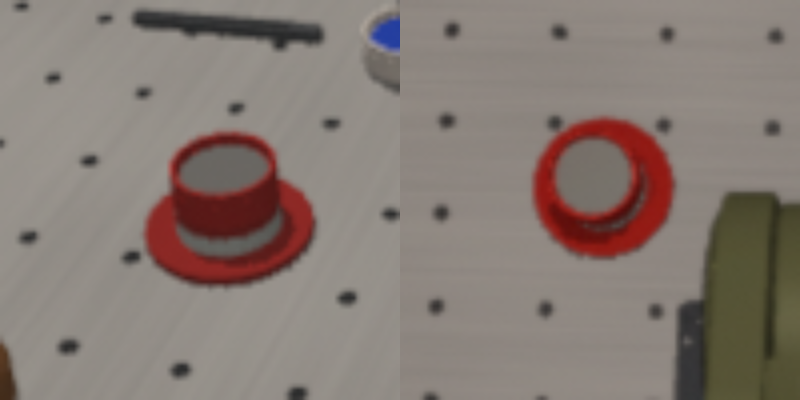

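The reject carrier sits level and home on the red stand at (257,177) in the top view, centred to within 1 mm. Next is the gold carrier.

Emit:
{"op": "drive_tool", "data": {"moves": [[[0,1,20],[0,0,0],0],[[0,0,25],[0,0,0],0],[[0,0,25],[0,0,0],0],[[0,0,18],[0,0,0],0],[[0,0,10],[0,0,0],0],[[0,0,5],[0,0,0],0],[[0,0,0],[0,0,0],0],[[0,0,0],[0,0,0],0],[[0,0,0],[0,0,0],0]]}}

```text
time_s: 8.38
tool_pos: [0.4968, 0.0009, 0.0274]
tool_rot: [180.0, 0.1, 180.0]
force: [0.7, -0.1, -0.0]
grip_width: 0.087
grasp_force: 0.0
```

Emit:
{"op": "drive_tool", "data": {"moves": [[[2,-1,2],[0,0,0],0],[[0,0,0],[0,0,0],0.1],[[0,0,0],[0,0,0],0.25],[[0,0,0],[0,0,0],0.35],[[0,0,0],[0,0,0],0.45],[[0,0,0],[0,0,0],0.5],[[0,0,0],[0,0,0],0.5],[[0,0,0],[0,0,0],0.5]]}}

```text
time_s: 9.05
tool_pos: [0.4937, -0.0003, 0.0243]
tool_rot: [180.0, 0.0, 180.0]
force: [0.2, 0.1, 0.1]
grip_width: 0.0557
grasp_force: 20.0
```

Emit:
{"op": "drive_tool", "data": {"moves": [[[0,0,-15],[0,0,0],0.5],[[0,0,-25],[0,0,0],0.5],[[0,0,-25],[0,0,0],0.5],[[-16,-14,0],[0,0,0],0.5],[[-18,-17,0],[0,0,0],0.5],[[-18,-17,0],[0,0,0],0.5],[[-18,-17,0],[0,0,0],0.5],[[-18,-17,0],[0,0,0],0.5],[[-18,-17,0],[0,0,0],0.5],[[-18,-17,0],[0,0,0],0.5],[[-10,-7,0],[0,0,0],0.5],[[-9,-7,0],[0,0,0],0.5]]}}

```text
time_s: 10.05
tool_pos: [0.6371, -0.132, 0.0886]
tool_rot: [-180.0, -0.0, 179.9]
force: [0.2, 0.6, -1.2]
grip_width: 0.0553
grasp_force: 20.0
```

Emit:
{"op": "drive_tool", "data": {"moves": [[[0,0,10],[0,0,0],0.5],[[0,0,15],[0,0,0],0.5],[[0,0,10],[0,0,0],0.5],[[0,0,0],[0,0,0],0.5],[[0,0,0],[0,0,0],0.5],[[0,0,0],[0,0,0],0.5]]}}

```text
time_s: 10.55
tool_pos: [0.6365, -0.1301, 0.0545]
tool_rot: [180.0, 0.0, 180.0]
force: [0.3, 0.0, 0.1]
grip_width: 0.0553
grasp_force: 20.0
```

Emit:
{"op": "drive_tool", "data": {"moves": [[[-0.5,-0.5,3],[0,0,0],0.5],[[0,0,3],[0,0,0],0.5],[[0,0,2],[0,0,0],0.5],[[0,0,2],[0,0,0],0.5],[[0,0,0.5],[0,0,0],0.5],[[0,0,0],[0,0,0],0.5],[[0,0,0],[0,0,0],0.5]]}}

```text
time_s: 11.13
tool_pos: [0.637, -0.1309, 0.0437]
tool_rot: [180.0, -0.0, 180.0]
force: [0.2, 0.3, -0.3]
grip_width: 0.0554
grasp_force: 20.0
```

Seated height reached, so I'll release and retreat, then go to the spacer.

Emit:
{"op": "drive_tool", "data": {"moves": [[[0,0,0],[0,0,0],0.35],[[0,0,0],[0,0,0],0.2],[[0,0,0],[0,0,0],0.1],[[0,0,0],[0,0,0],0],[[0,0,0],[0,0,0],0],[[0,0,-10],[0,0,0],0],[[0,0,-25],[0,0,0],0],[[0,0,-25],[0,0,0],0],[[0,0,-20],[0,0,0],0],[[16,-17,0],[0,0,0],0],[[16,-17,0],[0,0,0],0],[[16,-17,0],[0,0,0],0]]}}

```text
time_s: 12.13
tool_pos: [0.5891, -0.1824, 0.1252]
tool_rot: [-180.0, 0.1, -180.0]
force: [0.1, -0.3, -0.3]
grip_width: 0.0871
grasp_force: 0.0
```

Emit:
{"op": "drive_tool", "data": {"moves": [[[17,-18,0],[0,0,0],0],[[17,-18,0],[0,0,0],0],[[17,-18,0],[0,0,0],0],[[17,-18,0],[0,0,0],0],[[17,-18,0],[0,0,0],0],[[17,-18,0],[0,0,0],0],[[17,-18,0],[0,0,0],0],[[0,0,0],[0,0,0],0],[[0,0,0],[0,0,0],0]]}}

```text
time_s: 12.88
tool_pos: [0.4689, -0.3096, 0.1247]
tool_rot: [-180.0, 0.1, 179.7]
force: [0.4, -0.0, -0.1]
grip_width: 0.0869
grasp_force: 0.0
```

```bash
python3 - <<'E'
from h import *
o=env.get_obs();print(o['tool_pos'],o['tool_rot'],o['qpos'])
im,d=env.read_camera('side');im2,d2=env.read_camera('top');W=world('top',d2)
print(proj('top',(.637,-.131,.045)),proj('side',(.637,-.131,.045)));u,v=map(int,proj('top',(.637,-.131,.045)))
print(loc(W,(u,v),.045,r=18,tol=.006))
a,b=map(int,proj('side',(.637,-.131,.045)))
cv2.imwrite('pics/s4.png',np.hstack([cv2.resize(im[b-40:b+40,a-40:a+40],(400,400)),cv2.resize(im2[v-40:v+40,u-40:u+40],(400,400))]))
E
```

```text
[ 0.46889729 -0.30956443  0.12474052] [-1.79978910e+02  6.89089952e-02  1.79731346e+02] [  5.18415168  13.78197706  29.0805861  105.18562117  -7.49988833
  62.84586583 126.72093377]
(np.float64(383.5208468123291), np.float64(172.1389307558003)) (np.float64(287.4468129064632), np.float64(182.73709757510258))
(array([ 0.63748211, -0.13106182]), 0.027970490977168083, 285, np.float64(0.04081335758843918))
```

View pics/s4.png

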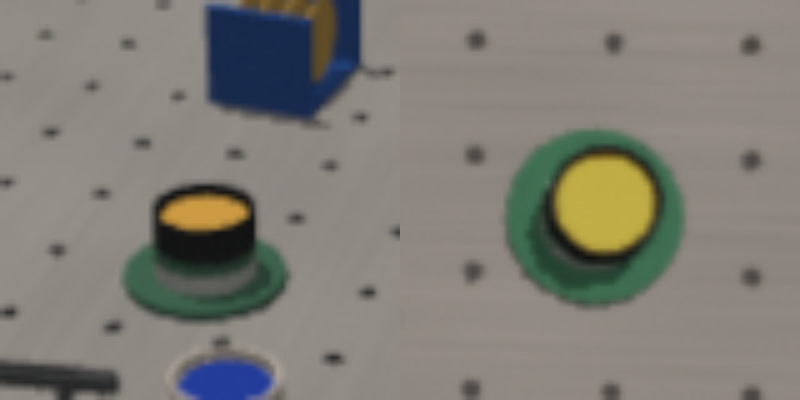

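The gold carrier sits level and home on the green stand at (383,172) in the top view. The tool is now over the spacer.

Emit:
{"op": "drive_tool", "data": {"moves": [[[0,1,20],[0,0,0],0],[[0,0,25],[0,0,0],0],[[0,0,25],[0,0,0],0],[[0,0,16],[0,0,0],0],[[0,0,8],[0,0,0],0],[[0,0,4],[0,0,0],0],[[0,0,0],[0,0,0],0],[[0,0,0],[0,0,0],0],[[0,0,0],[0,0,0],0]]}}

```text
time_s: 13.73
tool_pos: [0.471, -0.3072, 0.027]
tool_rot: [-180.0, 0.1, 180.0]
force: [0.4, -0.0, 0.4]
grip_width: 0.0872
grasp_force: 0.0
```

Emit:
{"op": "drive_tool", "data": {"moves": [[[1.5,-1.5,2.5],[0,0,0],0],[[0,0,0],[0,0,0],0.1],[[0,0,0],[0,0,0],0.25],[[0,0,0],[0,0,0],0.35],[[0,0,0],[0,0,0],0.45],[[0,0,0],[0,0,0],0.5],[[0,0,0],[0,0,0],0.5],[[0,0,0],[0,0,0],0.5]]}}

```text
time_s: 14.4
tool_pos: [0.4685, -0.3083, 0.0232]
tool_rot: [180.0, 0.0, 180.0]
force: [-0.1, 0.1, 0.6]
grip_width: 0.0552
grasp_force: 20.0
```

Emit:
{"op": "drive_tool", "data": {"moves": [[[0,0,-15],[0,0,0],0.5],[[0,0,-25],[0,0,0],0.5],[[0,0,-25],[0,0,0],0.5],[[0,0,-15],[0,0,0],0.5],[[-14,15,0],[0,0,0],0.5],[[-17,18,0],[0,0,0],0.5],[[-17,18,0],[0,0,0],0.5],[[-17,18,0],[0,0,0],0.5],[[-17,18,0],[0,0,0],0.5],[[-17,18,0],[0,0,0],0.5],[[-17,18,0],[0,0,0],0.5],[[-17,18,0],[0,0,0],0.5]]}}

```text
time_s: 15.4
tool_pos: [0.6021, -0.1664, 0.103]
tool_rot: [180.0, -0.0, 180.0]
force: [-0.1, -0.5, -0.1]
grip_width: 0.0552
grasp_force: 20.0
```

Emit:
{"op": "drive_tool", "data": {"moves": [[[-17,18,0],[0,0,0],0.5],[[-17,18,0],[0,0,0],0.5],[[0,0,0],[0,0,0],0.5],[[0,0,10],[0,0,0],0.5],[[0,0,10],[0,0,0],0.5],[[0,0,6],[0,0,0],0.5],[[0,0,0],[0,0,0],0.5],[[0,0,0],[0,0,0],0.5],[[0,0,0],[0,0,0],0.5]]}}

```text
time_s: 16.15
tool_pos: [0.6353, -0.1324, 0.0773]
tool_rot: [-180.0, 0.0, 179.9]
force: [-0.2, -0.8, -0.4]
grip_width: 0.0553
grasp_force: 20.0
```

Emit:
{"op": "drive_tool", "data": {"moves": [[[-1.5,1,0],[0,0,0],0.5],[[0,0,5],[0,0,0],0.5],[[0,0,3],[0,0,0],0.5],[[0,0,2],[0,0,0],0.5],[[0,0,2],[0,0,0],0.5],[[0,0,1],[0,0,0],0.5],[[0,0,0],[0,0,0],0.5],[[0,0,0],[0,0,0],0.5]]}}

```text
time_s: 16.82
tool_pos: [0.637, -0.1305, 0.0641]
tool_rot: [180.0, -0.0, 180.0]
force: [0.1, -0.7, -1.6]
grip_width: 0.0555
grasp_force: 20.0
```

Emit:
{"op": "drive_tool", "data": {"moves": [[[0,0,0.5],[0,0,0],0.5],[[0,0,0],[0,0,0],0.5],[[0,0,0],[0,0,0],0.35],[[0,0,0],[0,0,0],0.2],[[0,0,0],[0,0,0],0.1],[[0,0,0],[0,0,0],0],[[0,0,0],[0,0,0],0],[[0,0,-10],[0,0,0],0],[[0,0,-25],[0,0,0],0],[[0,0,-25],[0,0,0],0],[[17,-2,0],[0,0,0],0],[[21,-2,0],[0,0,0],0]]}}

```text
time_s: 17.82
tool_pos: [0.6013, -0.1345, 0.1267]
tool_rot: [-180.0, 0.3, -180.0]
force: [-1.1, 0.4, -0.4]
grip_width: 0.0863
grasp_force: 0.0
```

Emit:
{"op": "drive_tool", "data": {"moves": [[[23,-3,0],[0,0,0],0],[[23,-3,0],[0,0,0],0],[[23,-3,0],[0,0,0],0],[[23,-3,0],[0,0,0],0],[[23,-3,0],[0,0,0],0],[[0,0,0],[0,0,0],0],[[0,0,0],[0,0,0],0]]}}

```text
time_s: 18.4
tool_pos: [0.4838, -0.1497, 0.1247]
tool_rot: [180.0, 0.1, 179.9]
force: [0.3, 0.6, 1.4]
grip_width: 0.0871
grasp_force: 0.0
```

```bash
python3 - <<'E'
from h import *
o=env.get_obs();print(o['tool_pos'],o['tool_rot'])
im,d=env.read_camera('side');im2,d2=env.read_camera('top');W=world('top',d2)
p=(.637,-.131,.06)
u,v=map(int,proj('top',p))
print(loc(W,(u,v),.06,r=18,tol=.006))
a,b=map(int,proj('side',p))
cv2.imwrite('pics/s5.png',np.hstack([cv2.resize(im[b-40:b+40,a-40:a+40],(400,400)),cv2.resize(im2[v-40:v+40,u-40:u+40],(400,400))]))
E
```

```text
[ 0.48377037 -0.14968953  0.12473524] [1.79956079e+02 1.08725008e-01 1.79884614e+02]
(array([ 0.63835549, -0.13088462]), 0.02817213535308838, 216, np.float64(0.05579119744019412))
```

View pics/s5.png

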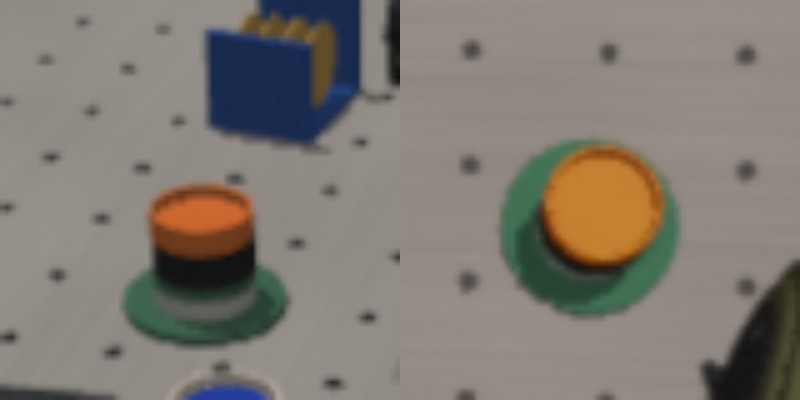

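The spacer is seated level on the gold carrier, at crop (200,220) in the side view and (600,205) in the top view. Now the rightmost blue carrier.

Emit:
{"op": "drive_tool", "data": {"moves": [[[2,0,20],[0,0,0],0],[[0,0,25],[0,0,0],0],[[0,0,25],[0,0,0],0],[[0,0,15],[0,0,0],0],[[0,0,8],[0,0,0],0],[[0,0,4],[0,0,0],0],[[0,0,0],[0,0,0],0],[[0,0,0],[0,0,0],0],[[0,0,0],[0,0,0],0]]}}

```text
time_s: 19.25
tool_pos: [0.4832, -0.1496, 0.0278]
tool_rot: [-180.0, 0.1, 180.0]
force: [-0.1, -1.3, 0.5]
grip_width: 0.0873
grasp_force: 0.0
```

Emit:
{"op": "drive_tool", "data": {"moves": [[[1.5,0.5,2.5],[0,0,0],0],[[0,0,0],[0,0,0],0.1],[[0,0,0],[0,0,0],0.25],[[0,0,0],[0,0,0],0.35],[[0,0,0],[0,0,0],0.45],[[0,0,0],[0,0,0],0.5],[[0,0,0],[0,0,0],0.5],[[0,0,0],[0,0,0],0.5]]}}

```text
time_s: 19.92
tool_pos: [0.4806, -0.1489, 0.0243]
tool_rot: [180.0, 0.0, 180.0]
force: [0.6, 0.7, 0.1]
grip_width: 0.0554
grasp_force: 20.0
```

Emit:
{"op": "drive_tool", "data": {"moves": [[[0,0,-15],[0,0,0],0.5],[[0,0,-25],[0,0,0],0.5],[[0,0,-25],[0,0,0],0.5],[[0,0,-20],[0,0,0],0.5],[[-15,2,-10],[0,0,0],0.5],[[-20,2,0],[0,0,0],0.5],[[-20,2,0],[0,0,0],0.5],[[-20,2,0],[0,0,0],0.5],[[-20,2,0],[0,0,0],0.5],[[-20,2,0],[0,0,0],0.5],[[-20,2,0],[0,0,0],0.5],[[-15,2,0],[0,0,0],0.5]]}}

```text
time_s: 20.92
tool_pos: [0.6318, -0.1325, 0.1186]
tool_rot: [180.0, -0.0, 180.0]
force: [-0.7, 1.4, -0.6]
grip_width: 0.0554
grasp_force: 20.0
```

Emit:
{"op": "drive_tool", "data": {"moves": [[[-7,2,0],[0,0,0],0.5],[[0,0,0],[0,0,0],0.5],[[0,0,0],[0,0,0],0.5],[[0,0,10],[0,0,0],0.5],[[0,0,10],[0,0,0],0.5],[[0,0,0],[0,0,0],0.5],[[0,0,0],[0,0,0],0.5],[[0,0,0],[0,0,0],0.5]]}}

```text
time_s: 21.58
tool_pos: [0.6371, -0.1311, 0.0991]
tool_rot: [180.0, -0.0, 179.9]
force: [0.3, -0.6, -0.0]
grip_width: 0.0557
grasp_force: 20.0
```

Well aligned. 19.5 mm down to seat.

Emit:
{"op": "drive_tool", "data": {"moves": [[[0,0,6],[0,0,0],0.5],[[0,0,5],[0,0,0],0.5],[[0,0,3],[0,0,0],0.5],[[0,0,2],[0,0,0],0.5],[[0,0,2],[0,0,0],0.5],[[0,0,1],[0,0,0],0.5],[[0,0,0],[0,0,0],0.5],[[0,0,0],[0,0,0],0.5]]}}

```text
time_s: 22.25
tool_pos: [0.6377, -0.1308, 0.0803]
tool_rot: [180.0, 0.0, 180.0]
force: [-0.3, 1.4, -0.2]
grip_width: 0.0554
grasp_force: 20.0
```

Emit:
{"op": "drive_tool", "data": {"moves": [[[0,0,0.5],[0,0,0],0.5],[[0,0,0],[0,0,0],0.5],[[0,0,0],[0,0,0],0.35],[[0,0,0],[0,0,0],0.2],[[0,0,0],[0,0,0],0.1],[[0,0,0],[0,0,0],0],[[0,0,0],[0,0,0],0],[[0,0,-10],[0,0,0],0],[[0,0,-25],[0,0,0],0],[[0,0,-25],[0,0,0],0],[[0,0,0],[0,0,0],0],[[10,16,0],[0,0,0],0]]}}

```text
time_s: 23.25
tool_pos: [0.6298, -0.1194, 0.143]
tool_rot: [-179.8, 0.4, 179.7]
force: [-0.7, 0.3, -0.8]
grip_width: 0.0867
grasp_force: 0.0
```

Emit:
{"op": "drive_tool", "data": {"moves": [[[15,23,0],[0,0,0],0],[[15,23,0],[0,0,0],0],[[15,23,0],[0,0,0],0],[[15,23,0],[0,0,0],0],[[15,23,0],[0,0,0],0],[[15,23,0],[0,0,0],0],[[15,23,0],[0,0,0],0],[[0,0,0],[0,0,0],0],[[0,0,0],[0,0,0],0]]}}

```text
time_s: 24.0
tool_pos: [0.5224, 0.0477, 0.1405]
tool_rot: [180.0, 0.1, -179.9]
force: [0.9, 0.0, 0.6]
grip_width: 0.0871
grasp_force: 0.0
```

```bash
python3 - <<'E'
from h import *
o=env.get_obs();print(o['tool_pos'],o['tool_rot'])
im,d=env.read_camera('side');im2,d2=env.read_camera('top');W=world('top',d2)
p=(.638,-.131,.08)
u,v=map(int,proj('top',p))
print(loc(W,(u,v),.08,r=18,tol=.006))
a,b=map(int,proj('side',p))
cv2.imwrite('pics/s6.png',np.hstack([cv2.resize(im[b-40:b+40,a-40:a+40],(400,400)),cv2.resize(im2[v-40:v+40,u-40:u+40],(400,400))]))
# bar from first picture: white pixels in cover
im=cv2.imread('pics/top0.png');W=world('top',np.load('pics/top0.npy'))
c=env.get_calibration('top');T=np.array(c['T'])
m=np.zeros((400,640),bool);m[238:257,251:274]=1
m&=(im.min(2)>130)
v,u=np.nonzero(m);D=np.stack([(u-c['cx'])/c['fx'],(v-c['cy'])/c['fy'],np.ones(len(u))],1)@T[:3,:3].T
P=(T[:3,3]+D*((.035-T[2,3])/D[:,2])[:,None])[:,:2]*1000
print(len(u),cv2.minAreaRect(P.astype(np.float32)),P.mean(0))
w,V=np.linalg.eigh(np.cov(P.T));print('bar dir deg',np.degrees(np.arctan2(V[1,1],V[0,1])),w**.5)
E
```

```text
[0.5224113  0.04768209 0.14046477] [ 1.79954612e+02  6.27232948e-02 -1.79850087e+02]
(array([ 0.63813156, -0.13056   ]), 0.028022997081279755, 375, np.float64(0.0759708301064137))
71 ((449.56072998046875, 162.45919799804688), (10.464056968688965, 38.35321807861328), 24.673965454101562) [449.65143503 162.24220668]
bar dir deg 115.76497549965148 [ 3.08203814 11.10769778]
```

View pics/s6.png

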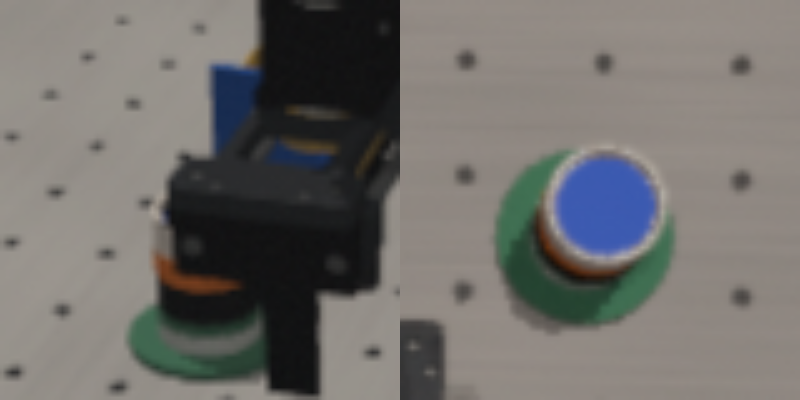

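The blue carrier is seated level on the spacer, at crop (605,205). The cover is at (0.4497,0.1625) with its bar along 115°. I'll move over it and turn by 65°.

Emit:
{"op": "drive_tool", "data": {"moves": [[[14.5,23,0],[0,0,0],0],[[14.5,23,0],[0,0,0],0],[[14.5,23,0],[0,0,0],0],[[14.5,23,0],[0,0,0],0],[[14.5,23,0],[0,0,0],0],[[0,0,0],[0,0,0.1],0],[[0,0,0],[0,0,0.1],0],[[0,0,0],[0,0,0.1],0],[[0,0,0],[0,0,0.1],0],[[0,0,0],[0,0,0.1],0],[[0,0,0],[0,0,0.1],0],[[0,0,0],[0,0,0.1],0]]}}

```text
time_s: 25.1
tool_pos: [0.4514, 0.1597, 0.1399]
tool_rot: [180.0, 0.0, 139.4]
force: [-0.4, -0.4, -0.2]
grip_width: 0.0867
grasp_force: 0.0
```

Emit:
{"op": "drive_tool", "data": {"moves": [[[0,0,0],[0,0,0.11],0],[[0,0,0],[0,0,0.11],0],[[0,0,0],[0,0,0.11],0],[[0,0,0],[0,0,0.1],0],[[0,0,15],[0,0,0],0],[[0,0,20],[0,0,0],0],[[0,0,15],[0,0,0],0],[[0,0,10],[0,0,0],0],[[0,0,0],[0,0,0],0],[[0,0,0],[0,0,0],0],[[0,0,0],[0,0,0],0]]}}

```text
time_s: 26.02
tool_pos: [0.4513, 0.161, 0.0806]
tool_rot: [179.9, 0.0, 115.2]
force: [-0.9, 0.2, 0.4]
grip_width: 0.0868
grasp_force: 0.0
```

Emit:
{"op": "drive_tool", "data": {"moves": [[[2,-1,15],[0,0,0],0],[[0,0,15],[0,0,0],0],[[0,0,9],[0,0,0],0],[[0,0,4],[0,0,0],0],[[0,0,1.5],[0,0,0],0.3],[[0,0,0],[0,0,0],0.5],[[0,0,0],[0,0,0],0.7],[[0,0,0],[0,0,0],0.8],[[0,0,0],[0,0,0],0.9],[[0,0,0],[0,0,0],1],[[0,0,0],[0,0,0],1],[[0,0,0],[0,0,0],1]]}}

```text
time_s: 27.02
tool_pos: [0.4486, 0.1626, 0.0354]
tool_rot: [180.0, -0.0, 115.2]
force: [-1.0, 0.2, 0.1]
grip_width: 0.0415
grasp_force: 0.0
```

Emit:
{"op": "drive_tool", "data": {"moves": [[[0,0,0],[0,0,0],1],[[0,0,0],[0,0,0],1],[[0,0,0],[0,0,0],1]]}}

```text
time_s: 27.27
tool_pos: [0.4485, 0.1625, 0.0352]
tool_rot: [180.0, -0.0, 115.2]
force: [-0.6, 0.2, -0.2]
grip_width: 0.0215
grasp_force: 0.0
```

Emit:
{"op": "drive_tool", "data": {"moves": [[[0,0,0],[0,0,0],1],[[0,0,0],[0,0,0],1],[[0,0,0],[0,0,0],1],[[0,0,0],[0,0,0],1],[[0,0,0],[0,0,0],1]]}}

```text
time_s: 27.68
tool_pos: [0.4486, 0.1626, 0.0353]
tool_rot: [180.0, -0.0, 115.2]
force: [-0.3, -0.2, -0.2]
grip_width: 0.012
grasp_force: 20.0
```

Emit:
{"op": "drive_tool", "data": {"moves": [[[0,0,-15],[0,0,0],1],[[0,0,-25],[0,0,0],1],[[0,0,-25],[0,0,0],1],[[0,0,-25],[0,0,0],1],[[0,0,-20],[0,0,0],1],[[-15,2,0],[0,0,0],1],[[-22,3,0],[0,0,0],1],[[-25,3,0],[0,0,0],1],[[-25,3,0],[0,0,0],1],[[-25,3,0],[0,0,0],1],[[-25,3,0],[0,0,0],1],[[-25,3,0],[0,0,0],1]]}}

```text
time_s: 28.68
tool_pos: [0.5358, 0.0234, 0.145]
tool_rot: [-180.0, -0.0, 115.2]
force: [1.0, 1.1, -1.0]
grip_width: 0.012
grasp_force: 20.0
```

Emit:
{"op": "drive_tool", "data": {"moves": [[[-25,4,0],[0,0,0],1],[[-25,4,0],[0,0,0],1],[[-25,4,0],[0,0,0],1],[[-25,4,0],[0,0,0],1],[[-25,4,0],[0,0,0],1],[[-25,3,0],[0,0,0],1],[[-20,3,0],[0,0,0],1],[[-10,1,0],[0,0,0],1],[[0,0,0],[0,0,0],1],[[0,0,0],[0,0,0],1],[[0,0,0],[0,0,0],1]]}}

```text
time_s: 29.6
tool_pos: [0.6362, -0.1249, 0.1449]
tool_rot: [-180.0, -0.1, 115.3]
force: [0.6, 0.0, -1.3]
grip_width: 0.0118
grasp_force: 20.0
```

Emit:
{"op": "drive_tool", "data": {"moves": [[[-6,-1,0],[0,0,0],1],[[0,0,10],[0,0,0],1],[[0,0,10],[0,0,0],1],[[0,0,5],[0,0,0],1],[[0,0,0],[0,0,0],1],[[0,0,0],[0,0,0],1],[[0,0,0],[0,0,0],1]]}}

```text
time_s: 30.18
tool_pos: [0.6384, -0.1326, 0.1202]
tool_rot: [180.0, -0.0, 115.2]
force: [-0.1, -0.6, 0.5]
grip_width: 0.0115
grasp_force: 20.0
```

```bash
python3 - <<'E'
from h import *
o=env.get_obs();print(o['tool_pos'],o['tool_rot'])
im,d=env.read_camera('side')
a,b=map(int,proj('side',(.638,-.131,.08)))
cv2.imwrite('pics/s7.png',cv2.resize(im[b-50:b+50,a-50:a+50],(500,500)))
E
```

```text
[ 0.63844396 -0.13261288  0.12024725] [ 1.79995080e+02 -5.56415530e-04  1.15216893e+02]
```

View pics/s7.png

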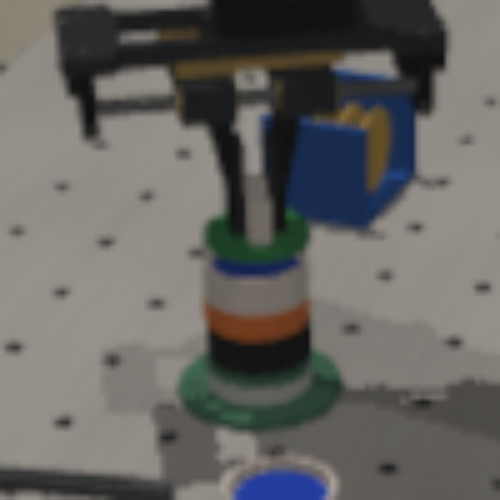

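The side view shows the cover level and centred just above the blue carrier, at crop (257,235). Correcting 2 mm and lowering.

Emit:
{"op": "drive_tool", "data": {"moves": [[[2,0.5,0],[0,0,0],1],[[0,0,0],[0,0,0],1],[[0,0,3],[0,0,0],1],[[0,0,2],[0,0,0],1],[[0,0,2],[0,0,0],1],[[0,0,1],[0,0,0],1],[[0,0,0],[0,0,0],1],[[0,0,0],[0,0,0],1]]}}

```text
time_s: 30.9
tool_pos: [0.6379, -0.1307, 0.1121]
tool_rot: [-180.0, -0.0, 115.2]
force: [0.3, -0.1, -0.7]
grip_width: 0.0116
grasp_force: 20.0
```

Emit:
{"op": "drive_tool", "data": {"moves": [[[0,0,0.5],[0,0,0],1],[[0,0,0],[0,0,0],1],[[0,0,0],[0,0,0],0.8],[[0,0,0],[0,0,0],0.6],[[0,0,0],[0,0,0],0.4],[[0,0,0],[0,0,0],0.4],[[0,0,0],[0,0,0],0.4],[[0,0,-10],[0,0,0],0.4],[[0,0,-25],[0,0,0],0.4],[[0,0,-25],[0,0,0],0.4],[[0,0,-25],[0,0,0],0.4],[[0,0,0],[0,0,0],0.4]]}}

```text
time_s: 31.9
tool_pos: [0.641, -0.1317, 0.2037]
tool_rot: [179.5, 0.3, 115.2]
force: [0.5, -0.2, 0.7]
grip_width: 0.0516
grasp_force: 0.0
```

Emit:
{"op": "drive_tool", "data": {"moves": [[[20,0,0],[0,0,0],0.4],[[25,0,0],[0,0,0],0.4],[[25,0,0],[0,0,0],0.4],[[25,0,0],[0,0,0],0.4],[[25,0,0],[0,0,0],0.4],[[25,0,0],[0,0,0],0.4],[[25,0,0],[0,0,0],0.4],[[25,0,0],[0,0,0],0.4],[[25,0,0],[0,0,0],0.4],[[25,0,0],[0,0,0],0.4],[[0,0,0],[0,0,0],0.4]]}}

```text
time_s: 32.82
tool_pos: [0.5315, 0.0971, 0.1972]
tool_rot: [180.0, -0.2, 115.6]
force: [-0.6, 0.2, -0.4]
grip_width: 0.0525
grasp_force: 0.0
```

```bash
python3 - <<'E'
from h import *
o=env.get_obs();print(o['tool_pos'],o['time_s'])
im,d=env.read_camera('side');im2,d2=env.read_camera('top');W=world('top',d2)
p=(.638,-.131,.087);u,v=map(int,proj('top',p))
print(loc(W,(u,v),.087,r=18,tol=.006),loc(W,(u,v),.111,r=18,tol=.005))
a,b=map(int,proj('side',(.638,-.131,.07)))
cv2.imwrite('pics/s8.png',np.hstack([cv2.resize(im[b-40:b+40,a-40:a+40],(400,400)),cv2.resize(im2[v-40:v+40,u-40:u+40],(400,400))]))
cv2.imwrite('pics/top9.png',im2)
E
```

```text
[0.53154035 0.09705645 0.1972126 ] 32.8167
(array([ 0.63686997, -0.13093491]), 0.028256747871637344, 349, np.float64(0.08724105733447807)) (array([ 0.63657117, -0.13098818]), 0.019852738827466965, 99, np.float64(0.11115587643185199))
```

View pics/s8.png

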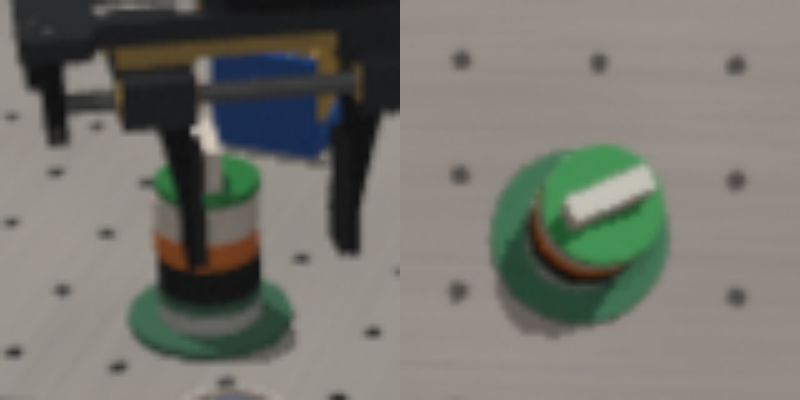

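View pics/top9.png

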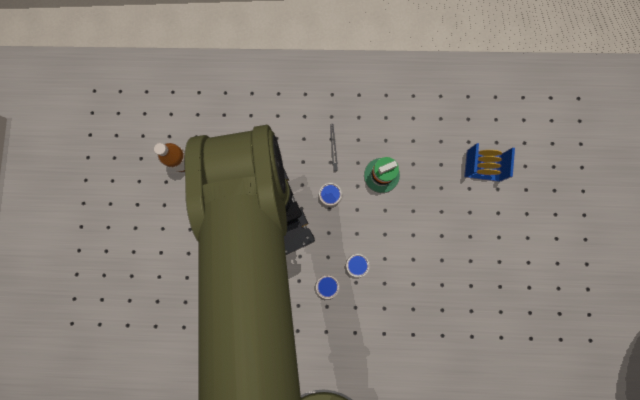

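The side and top crops show the full stack level, with the disc top at 87 mm and the bar top at 111 mm as designed. In the top view the bottle, cassette, tweezers and three spare blue carriers are where they started, so I'm handing in.

```bash
python3 -c "
from cell import env
print(env.sign_off())"
```

```text
the job is handed in; nothing more can be done
None
```

The job is handed in: gold carrier, spacer, blue carrier and cover are stacked on the green stand in that order, and the reject is on the red stand. All looked home and level in the camera checks, in about 33 s of robot time, with the bottle, cassette and tweezers not moved.

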